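Knock a stuck press die out of its plate with a drift

TASK

The brass die is stuck tight in the steel die plate that lies on the grey knock-out stand. Take the red-handled drift punch out of the blue rack, feel lightly for the small knock-out hole in the top of the plate, press the die steadily out from above until it lets go and drops into the yellow catch tray under the plate (never lean hard on the plate, and do not crush the die against the tray), then draw the drift out and stand it back in its socket in the rack. Leave the plate lying on the stand and the die in the tray.

Things in the scene. Friction and masses are not known exactly. Their poses are not given: they have to be found in the camera images.
- stand: Grey knock-out stand, fixed, 124 x 124 mm; origin: centre of its underside on the table, axes along its sides, z up. Two dark bearers along x (28 mm wide, centres 42 mm either side of the middle, faces 44 mm high) carry the loose steel die plate: 78 (x) x 86 (y) x 34 mm, 1.5 kg, level top face 78 mm above the table. More than 25 N on plate or die does damage.
- nest_top (a point): Point on the stand's axis, 78 mm above the table, level with the plate's top face. The plate itself is not measured: it was laid by eye between the rims of the stand (8.5 mm of play each way), so its centre is up to 6 mm in x and 6 mm in y off this point, square within 1 degree. The knock-out hole is at the plate's centre: 11.2 mm diameter, sharp-edged, to be found by feel.
- nest_floor (a point): Point on the stand's axis on the bearing faces, 44 mm above the table, level with the plate's underside. Inside the plate: knock-out hole straight down through the top 10 mm, then the 23.5 mm die bore, 24 mm deep, open below. In it the brass die, 22 mm diameter, 24 mm tall, 40 g, its top 10.5 to 13 mm below the plate's top face, gripped by 4 spring balls 7 mm above this level.
- catch_tray: Yellow tray, grey felt floor, 96 x 50 x 11 mm, fixed in the stand under the plate; origin: centre of its underside, 8 mm above the table; floor 10.5 mm above the table. Empty at first. The die slides at about 10 to 15 N of steady push; when the drift's tip is 27 to 29 mm below the plate's top face the resistance dies away, the balls let go and the die drops here, its top 9.5 mm below the plate's underside.
- drift_grip (a point): Drift punch, standing in the rack's socket at first: centre of its square red handle (24 x 24 mm with rounded edges, 50 mm tall), the place to grasp, then 93 mm above the table. x, y: square to the handle's sides; z: along the drift, up. From 25 mm below this point runs a steel shank, 10 mm diameter, 56 mm long; the tip is 81 mm below this point. About 140 g.
- drift_tip (a point): Centre of the flat end of the drift's shank (7 mm across, with a 1.5 mm bevel round it), 81 mm below drift_grip along the drift.
- rack: Blue tool rack, 56 x 128 mm, fixed; origin: centre of its underside on the table. A base 12 mm high carries two spare dies (up to 43 mm above the table) on its +y half; a tower 46 x 46 mm on its -y half, 46 mm high, holds the drift.
- socket (a point): Centre of the mouth of the drift's socket on top of the rack's tower, 46 mm above the table, 38 mm to the rack's -y side of its origin: round hole 13.5 mm in diameter, sharp-edged, 34 mm deep (floor 12 mm above the table).

How it is judged:
On the way, in this order (a step that is already met when the one before it is completed fails the run):
1. the drift is entered in the knock-out hole, its tip at least 6 mm below the plate's top face (z of drift_tip in the frame of stand between 0 and 0.072 m and horizontal distance between drift_tip and stand below 0.0125 m), for 0.05 s.
2. the die is pressed out and lies in the catch tray (contact force between catch_tray and anything else between 0.2 and 1 N), for 0.3 s.
At the end, for the whole second after the job is handed in: The die lies in the catch tray and nothing else does; the plate still lies on the stand's bearers; the drift stands in its socket, tip within 8 mm of the socket's floor and within 6 mm of its axis, upright within 0.15 rad (all of step 2 and contact force between stand and anything else between 10 and 20 N and z of drift_tip in the frame of rack below 0.02 m and horizontal distance between drift_tip and socket below 0.006 m and angle between drift_tip's own z axis and vertical below 0.15 rad); the robot touches nothing.
It fails at once if the plate on the stand is pressed with more than 25 N on top of its own weight of 15 N (contact force between stand and anything else above 40 N).
It fails at once if the catch tray is pressed, through the die or otherwise, with more than 25 N (contact force between catch_tray and anything else above 25 N).
It also fails if it takes over 72 s, if anything falls off the work surface, if the arm or the gripper's body presses on something with over 40 N, if the wrist force passes 120 N, or if a joint passes its speed limit or range.

ROBOT

A 7-joint arm with a two-finger parallel gripper is mounted at the origin on a cart in front of the work surface, level with it; the furniture and walls round the work are solid. World frame = base frame: x ahead of the robot, y to its left, z up, the work surface at z = 0. Lengths are in m, angles in rad, forces in N, time in s.
With the tool pointing down it reaches from about 0.425 to 0.925 m from the base axis. Payload 6.8 kg.
Tool frame: the origin (TCP) lies at the very end of the fingers, on their centre line; the grasp point (between the pads) lies bot.grip_point_offset behind it (bot.grip_point_offset is the distance from the TCP to the grasp point, in m); z points along the fingers, y is the line along which they close (so a half turn about z gives the same grasp; the last joint's range is limited). The gripper opens to 85 mm and grips with 20 to 120 N. Pads are 22 mm wide; open, the fingers measure 114 mm over their backs; the gripper's body (76 mm by 85 mm) begins 54 mm behind the grasp point. The pads swing forward as they close: fully open they stand 13 mm farther back than shut.
Start: joints at [1.214, 0.477, 0.022, 1.555, -0.011, 1.109, -0.083], TCP at [0.166, -0.654, 0.231] pointing down, gripper open.
Joint ranges: [-2.96, 2.96], [-0.34, 2.1], [-1.41, 1.46], [0.24, 2.44], [-1.37, 4.51], [0.17, 1.92], [-2.96, 2.96]. Speed limits (rad/s): [2.39, 2.39, 3.14, 3.14, 3.14, 3.14, 3.14].

INTERFACE

Orientations are given as a unit quaternion [w, x, y, z].
In Python, from station import bot, imaging gives the robot as it stands. The module is installed in compiled form; this text tells all that it offers.
- The arm moves only by the tool carry_out, never from a script. Its argument "targets" is one flat list of numbers, 5 for each row, row after row: the closure in counts, from 0 (fully open) to 255 (shut), then the shift along the world's x, y, z in mm, then the turn about the world's z in degrees. A call has 1 to 20 rows; each row shifts and turns the commanded pose from where the row before left it; what a row does not reach is not made up. A row lasts 1/10 s, in which the tool goes at most 50 mm and 8.59 degrees, less where a joint would pass 70% of its speed; a pose out of reach is approached as far as the arm can. A call is refused whole if a number of a shift passes 50 or a number of a turn 8.59, either way. A call with a gripper value outside its range is refused whole. The fingers move at their own pace and stop on an object; "newtons" is the grip in N (left out, the last holds). Time passes only in rows, so rows that do not move let the fingers close. It gives the time, the measured TCP pose, the force, the opening and the grip force at its end, in the units of the state.
- bot.get_obs(): the state, without advancing time (a new reading comes with each control period).
- imaging.read_camera(name): name is "scene" or "top"; returns a dict with "frame" (400x640x3 uint8, red, green, blue), "fov_y" (degrees; the focal length in pixels is half the picture's height over the tangent of half this angle, whatever the lens; pixels are square), "cx", "cy" (the principal point, pixels), "pose" (4x4, takes a point from camera to world coordinates). Camera axes: x right, y up, looking along -z (the intrinsics and any distortion apply to the point x, -y, -z); pixel columns grow to the right and rows downward; lengths in m; the calibration is good to about 2 mm. A picture is of the moment at which its call begins. There is no depth.
- bot.hand_in(): hands the job in; it is judged then, once.
The state is a dict: "t": time; "q": joint angles; "joint_vel": joint speeds; "joint_torque": joint torques, N m; "eef_pos": TCP position; "tool_rot": TCP orientation; "contact_force": force on the tool from outside, world axes, zero at the start; "torque": the same for the moment, N m; "gripper_width": opening from 0.0 (shut) to 1.0 (fully open); "grasp_force": force on a finger pad.
Only numpy, scipy, OpenCV 4.12 (cv2) and the standard library are available. Lean on these libraries where they do the work, as an engineer would, in place of code of your own. Each camera call takes 0.05 s, during which the arm holds its last target. There are 200 camera calls.

## Working session

There is one attempt and no reset: what is moved stays moved. The work goes in short steps, Python scripts to look and compute and a tool call to move; the robot and the scene stay as the last step left them, time stands still between calls to the robot, and variables do not carry over. Pictures are saved under pics/ and viewed, at most 10 in all, crops included, and the job is handed in when it is done.

Besides the shell and the picture viewer there is one more tool, called as a command line: name --argument value ..., lists and objects as JSON in quotes. carry_out: Moves the arm, as the interface text tells. Its arguments: {"type":"object","properties":{"targets":{"type":"array","items":{"type":"number"}},"newtons":{"type":"number"}},"required":["targets"]}

```bash
mkdir -p pics
cat > h.py <<'E'
import numpy as np,cv2
from station import bot,imaging
def cap(n,f):
    d=imaging.read_camera(n); cv2.imwrite('pics/'+f,d['frame'][:,:,::-1]); return d
def ray(d,u,v):
    f=d['frame'].shape[0]/2/np.tan(np.radians(d['fov_y'])/2)
    P=np.array(d['pose']); r=P[:3,:3]@np.array([(u-d['cx'])/f,-(v-d['cy'])/f,-1]); return P[:3,3],r/np.linalg.norm(r)
def onz(d,u,v,z):
    o,r=ray(d,u,v); return o+r*(z-o[2])/r[2]
def meet(a,b):
    (o,r),(p,s)=a,b; t=np.linalg.lstsq(np.c_[r,-s],p-o,rcond=None)[0]
    x,y=o+t[0]*r,p+t[1]*s; return (x+y)/2,np.linalg.norm(x-y)
E
python3 - <<'E'
from h import *
for n in('scene','top'):
    d=cap(n,n+'1.png'); print({k:d[k] for k in d if k!='frame'})
o=bot.get_obs(); print(o, bot.grip_point_offset)
E
```

```text
{'fov_y': 49.56815036611894, 'cx': 314.7433963964134, 'cy': 196.17304947746123, 'pose': array([[-0.50621335,  0.65231665, -0.56411969,  0.03583363],
       [-0.86239528, -0.38647974,  0.32696755,  0.67396071],
       [-0.00473446,  0.65200951,  0.75819601,  0.73613475],
       [ 0.        ,  0.        ,  0.        ,  1.        ]])}
{'fov_y': 51.81150871071977, 'cx': 321.33195987898904, 'cy': 205.3857971361086, 'pose': array([[-0.02115011,  0.98496318, -0.17146488,  0.36592258],
       [-0.99968422, -0.02316255, -0.0097444 ,  0.39109954],
       [-0.01356944,  0.17120464,  0.98514204,  0.93063479],
       [ 0.        ,  0.        ,  0.        ,  1.        ]])}
{'t': 0.1, 'q': array([ 1.21393446,  0.47770256,  0.02234877,  1.55632573, -0.01147209,
        1.10932125, -0.08313207]), 'joint_vel': array([ 0.00025115, -0.00347231, -0.00065052, -0.00201933,  0.00041623,
       -0.00217336, -0.00088138]), 'joint_torque': array([ 4.38118717e-03, -5.97759497e+01,  1.61387924e+00, -2.81950414e+01,
        1.29395377e-02,  5.02920346e-03,  1.66576802e-05]), 'eef_pos': array([ 0.1660367 , -0.65371775,  0.23044439]), 'tool_rot': array([-7.95761146e-04,  9.92274625e-01,  1.24058075e-01, -1.72783570e-04]), 'contact_force': array([ 0.19734936, -0.530471  ,  0.2441753 ]), 'torque': array([-0.01627975, -0.00852012, -0.02319712]), 'grasp_force': 0.0, 'gripper_width': 0.9989675793994846} 0.0187
```

View pics/scene1.png

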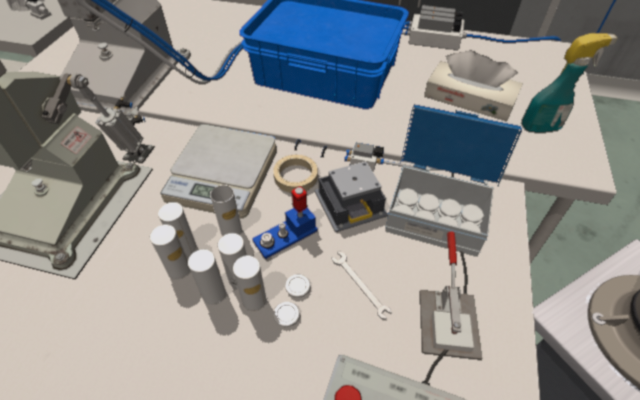

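View pics/top1.png

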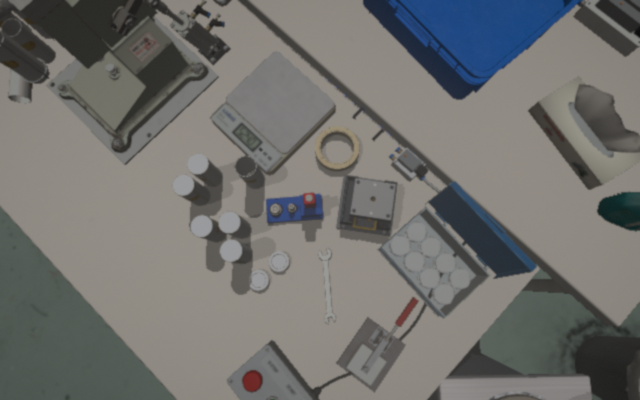

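The scene view shows the rack near (285,230), with the red handle at (299,200), and the stand at (352,198). In the top view the rack is at (295,208), the handle at (309,200) and the plate at (370,200). I'll zoom in on both.

Run:
```python
from h import *
a=cv2.imread('pics/scene1.png')[155:265,245:395]; b=cv2.imread('pics/top1.png')[165:245,260:410]
a=cv2.resize(a,None,fx=4,fy=4,interpolation=2); b=cv2.resize(b,None,fx=5.3,fy=5.3,interpolation=2)
cv2.imwrite('pics/sc.png',a); cv2.imwrite('pics/tc.png',b)
for n in('scene','top'):
    im=cv2.imread(f'pics/{n}1.png'); h=cv2.cvtColor(im,cv2.COLOR_BGR2HSV)
    for nm,m in(('red',((h[...,0]<8)|(h[...,0]>172))&(h[...,1]>130)&(h[...,2]>60)),('blue',(abs(h[...,0].astype(int)-112)<12)&(h[...,1]>130)&(h[...,2]>40))):
        k,l,s,c=cv2.connectedComponentsWithStats(m.astype(np.uint8))
        for i in range(1,k):
            if s[i,4]>40 and 230<c[i,0]<400 and 150<c[i,1]<270: 
                print(n,nm,s[i],c[i]); q=np.argwhere(l==i)[:,::-1].astype(np.float32); print(cv2.minAreaRect(q))
d=imaging.read_camera('top')
for u,v in((309,200),(368,205)): print(onz(d,u,v,.1))
```

```text
scene red [291 189  16  23 232] [298.92241379 199.65517241]
((298.5, 200.0), (15.0, 22.0), 0.0)
scene blue [ 253  209   64   49 1194] [289.27805695 231.6038526 ]
((284.55731201171875, 230.1051025390625), (30.4071102142334, 64.4056167602539), 61.3895378112793)
top blue [267 197  36  24 358] [286.37988827 208.12849162]
((284.963134765625, 209.0942840576172), (21.366436004638672, 34.856258392333984), 84.80557250976562)
[0.52231158 0.42439271 0.1       ]
[0.50905223 0.30389144 0.1       ]
```

View pics/sc.png

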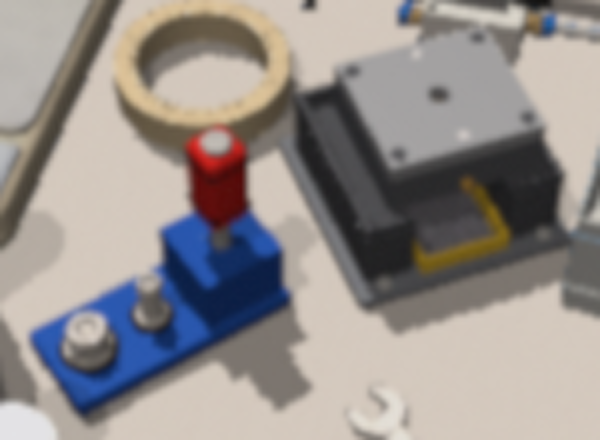

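View pics/tc.png

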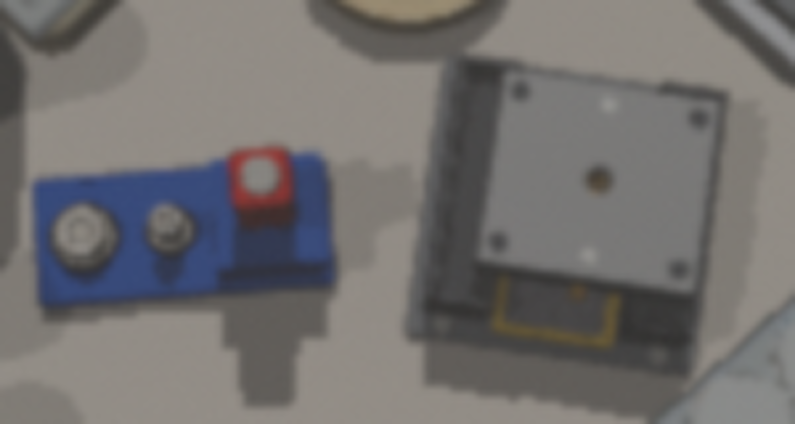

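The scene crop shows the handle cap at (216,142), the plate hole at (439,94) and the open tray under the plate. In the top crop the cap is at (261,175), the hole at (599,179), and the plate corners at (508,65), (725,98), (478,262) and (695,293). Next I'll triangulate these.

Run:
```python
from h import *
S=imaging.read_camera('scene');T=imaging.read_camera('top')
s=lambda x,y:((x+.5)/4-.5+245,(y+.5)/4-.5+155)
t=lambda x,y:((x+.5)/5.3-.5+260,(y+.5)/5.3-.5+165)
for n,a,b,z in(('cap',(216,142),(261,175),.118),('hole',(439,94),(599,179),.078)):
    print(n,meet(ray(S,*s(*a)),ray(T,*t(*b))),onz(S,*s(*a),z),onz(T,*t(*b),z))
def dark(im,c,r):   # weighted darkness centroid
    g=im.mean(2);u,v=map(lambda x:int(round(x)),c);p=g[v-r:v+r+1,u-r:u+r+1];w=np.clip(np.median(p)-12-p,0,None)
    y,x=np.mgrid[-r:r+1,-r:r+1];return u+(w*x).sum()/w.sum(),v+(w*y).sum()/w.sum()
a=dark(S['frame'],s(439,94),5);b=dark(T['frame'],t(599,179),5);print(a,b,meet(ray(S,*a),ray(T,*b)))
# plate corners / screw holes
Tc=[(508,65),(725,98),(695,293),(478,262)]
P=np.array([onz(T,*t(*c),.078)[:2] for c in Tc]);print('plate',P.mean(0),np.linalg.norm(np.roll(P,-1,0)-P,axis=1)*1e3,[np.degrees(np.arctan2(*e[::-1])) for e in np.roll(P,-1,0)-P])
Q=np.array([onz(T,*t(*c),.012)[:2] for c in[(37,182),(42,306)]]);e=Q[1]-Q[0];print('rack -x edge',Q,np.degrees(np.arctan2(*e[::-1])))
Q=np.array([onz(T,*t(*c),.012)[:2] for c in[(42,306),(335,287)]]);e=Q[1]-Q[0];print('rack long',Q,np.degrees(np.arctan2(*e[::-1])))
# stand base corners
Q=np.array([onz(T,*t(*c),.004)[:2] for c in[(408,335),(688,375)]]);print('stand front',Q,np.linalg.norm(Q[1]-Q[0]))
# red-handle outline in top: bounding yaw
h=cv2.cvtColor(T['frame'],cv2.COLOR_RGB2HSV);m=((h[...,0]<8)|(h[...,0]>172))&(h[...,1]>90)
m[:190]=0;m[212:]=0;m[:,:298]=0;m[:,320:]=0;q=np.argwhere(m)[:,::-1].astype(np.float32);print(len(q),cv2.minAreaRect(q))
```

```text
cap (array([0.52471915, 0.42483255, 0.11676806]), np.float64(0.0021653015744975326)) [0.52450771 0.42612375 0.118     ] [0.52381184 0.42391556 0.118     ]
hole (array([0.52801082, 0.2916637 , 0.07470127]), np.float64(0.0019132296863230826)) [0.52618358 0.29428721 0.078     ] [0.52677395 0.29131606 0.078     ]
(np.float64(354.25491651205937), np.float64(178.14359925788497)) (np.float64(372.53224043715846), np.float64(198.28961748633878)) (array([0.52821668, 0.29181024, 0.07453431]), np.float64(0.0019195188777355906))
plate [0.5268676  0.29035882] [87.47058557 79.80575168 86.03152631 80.89697481] [np.float64(-100.30709252359622), np.float64(168.5276121449603), np.float64(80.43053045103704), np.float64(-10.432318061761539)]
rack -x edge [[0.54363455 0.52441407]
 [0.48993132 0.52219687]] -177.63581879916993
rack long [[0.48993132 0.52219687]
 [0.49520791 0.39752264]] -87.57651544230852
stand front [[0.47494647 0.36688349]
 [0.45516883 0.24852897]] 0.11999560916640681
78 ((308.5, 198.5), (11.0, 11.0), 90.0)
```

carry_out --targets '[0,0,0,40,0,0,0,0,40,0,0,0,0,40,0,0,0,0,40,0,0,33,18,0,-6,0,33,18,0,-6,0,33,18,0,0,0,33,18,0,0,0,33,18,0,0,0,33,18,0,0,0,33,18,0,0,0,33,18,0,0,0,24,35,0,0,0,24,35,0,0,0,24,35,0,0,0,24,35,0,0,0,24,35,0,0,0,24,35,0,0,0,24,35,0,0,0,24,35,0,0]' --newtons 60

```text
t: 2.25
eef_pos: [0.6229, -0.2288, 0.3913]
tool_rot: [0.0, 1.0, 0.02, -0.0]
contact_force: [0.9, -0.7, -0.0]
gripper_width: 0.997
grasp_force: 0.0
```

carry_out --targets '[0,3,41,0,0,0,3,41,0,0,0,3,41,0,0,0,3,41,0,0,0,3,41,0,0,0,3,41,0,0,0,3,41,0,0,0,3,41,0,0,0,-15,41,0,0,0,-15,41,0,0,0,-15,41,0,0,0,-15,41,0,0,0,-15,41,0,0,0,-15,41,0,0,0,-15,41,0,0,0,-15,41,0,0,0,0,0,0,0,0,0,0,-40,0,0,0,0,-40,0,0,0,0,0,0]'

```text
t: 4.25
eef_pos: [0.5245, 0.4227, 0.305]
tool_rot: [0.004, 1.0, 0.02, -0.004]
contact_force: [0.1, -1.2, 0.3]
gripper_width: 1.001
grasp_force: 0.0
```

Run:
```python
from h import *
o=bot.get_obs(); print(o['t'],o['q'].round(3),o['eef_pos'],o['tool_rot'],o['contact_force'])
```

```text
4.25 [-0.49   0.462 -0.411  1.437  0.185  1.293 -2.447] [0.52445533 0.42271851 0.30498535] [ 0.003948    0.99979231  0.01959713 -0.00396184] [ 0.12455451 -1.22648645  0.27468666]
```

carry_out --targets '[0,0,1,-40,0,0,0,1,-40,0,0,0,0,-40,0,0,0,0,-40,0,0,0,0,-30,0,0,0,0,-20,0,0,0,0,-20,0,0,0,0,0,0,0,0,0,0,0]'

```text
t: 5.15
eef_pos: [0.5273, 0.4283, 0.0829]
tool_rot: [-0.0, 1.0, 0.019, 0.001]
contact_force: [0.5, 0.2, 0.9]
gripper_width: 1.0
grasp_force: 0.0
```

Run:
```python
from h import *
o=bot.get_obs(); print(o['t'],o['eef_pos'],o['tool_rot'],o['contact_force'])
S=cap('scene','s2.png');T=cap('top','t2.png')
a=cv2.resize(S['frame'][130:260,230:400],None,fx=3.5,fy=3.5)[:,:,::-1]
cv2.imwrite('pics/c2.png',a)
```

```text
5.15 [0.52733186 0.42829765 0.08293437] [-4.59988941e-04  9.99812065e-01  1.93697028e-02  6.61447531e-04] [0.49080034 0.23989235 0.9269792 ]
```

View pics/c2.png

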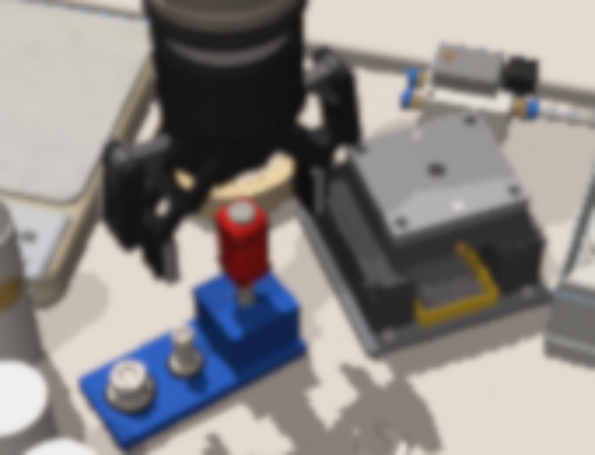

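Fingertips at (165,270) and (318,190) straddle the red handle at (243,240). The grasp is aligned, so I'll nudge and close.

carry_out --targets '[0,-2,-3,-8,0,0,0,0,0,0,120,0,0,0,0,150,0,0,0,0,180,0,0,0,0,255,0,0,0,0,255,0,0,0,0,255,0,0,0,0,255,0,0,0,0,255,0,0,0,0]' --newtons 70

```text
t: 6.25
eef_pos: [0.5244, 0.4251, 0.0736]
tool_rot: [-0.0, 1.0, 0.02, 0.0]
contact_force: [-0.2, 1.5, 1.4]
gripper_width: 0.275
grasp_force: 68.3
```

carry_out --targets '[255,0,0,10,0,255,0,0,15,0,255,0,0,20,0,255,0,0,20,0,255,0,0,20,0,255,0,0,20,0,255,0,-26,0,0,255,0,-26,0,0,255,0,-26,0,0,255,2,-26,0,0,255,0,-28,0,0,255,0,0,0,0,255,0,0,0,0,255,0,0,0,0]'

```text
t: 7.65
eef_pos: [0.526, 0.2939, 0.1791]
tool_rot: [-0.0, 1.0, 0.02, 0.0]
contact_force: [0.0, 0.6, -0.5]
gripper_width: 0.272
grasp_force: 69.2
```

Run:
```python
from h import *
o=bot.get_obs(); print(o['t'],o['eef_pos'],o['tool_rot'],o['contact_force'],o['torque'])
S=cap('scene','s3.png');T=cap('top','t3.png')
a=cv2.resize(S['frame'][110:230,280:410],None,fx=4,fy=4)[:,:,::-1];b=cv2.resize(T['frame'][150:250,320:420],None,fx=4.8,fy=4.8)[:,:,::-1]
cv2.imwrite('pics/c3.png',a)
```

```text
7.65 [0.52596281 0.29393808 0.17911157] [-4.92826486e-04  9.99794942e-01  2.02427708e-02  2.48401271e-04] [ 0.0294292   0.60310209 -0.51096788] [ 0.06706569 -0.00954702 -0.04103554]
```

View pics/c3.png

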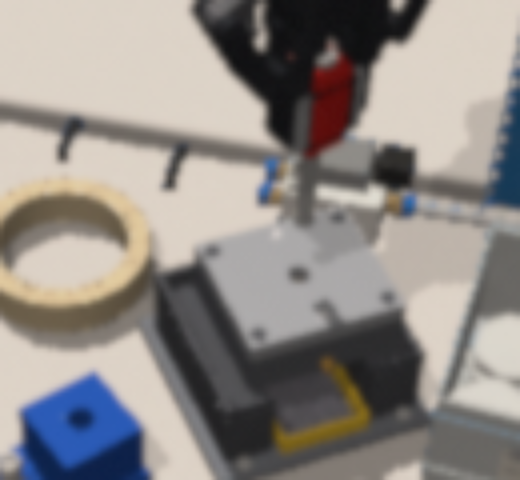

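The drift hangs above the plate with its tip at (302,228). The plate hole is at (298,274) and the empty socket at (80,417). I'll measure all three through the same camera.

Run:
```python
from h import *
S=imaging.read_camera('scene');T=imaging.read_camera('top')
s=lambda x,y:((x+.5)/4-.5+280,(y+.5)/4-.5+110)
def dark(im,c,r):
    g=im.mean(2);u,v=map(lambda x:int(round(x)),c);p=g[v-r:v+r+1,u-r:u+r+1];w=np.clip(np.median(p)-12-p,0,None)
    y,x=np.mgrid[-r:r+1,-r:r+1];return u+(w*x).sum()/w.sum(),v+(w*y).sum()/w.sum()
h=dark(S['frame'],s(298,274),4);k=dark(S['frame'],s(80,417),4)
H=onz(S,*h,.078);K=onz(S,*k,.046);Tp=onz(S,*s(302,226),.1175)
print(h,k,H,K,Tp,'hole-tip',H-Tp,'sock-hole',K-H)
h=dark(T['frame'],(372.5,198.3),4);print(h,onz(T,*h,.078))
cv2.imwrite('pics/c4.png',cv2.resize(T['frame'][160:240,270:400],None,fx=5,fy=5)[:,:,::-1])
```

```text
(np.float64(354.2309582309582), np.float64(178.16011466011466)) (np.float64(299.67106710671067), np.float64(214.18261826182618)) [0.52625308 0.29460003 0.078     ] [0.52333546 0.42705942 0.046     ] [0.52332941 0.29746306 0.1175    ] hole-tip [ 0.00292367 -0.00286303 -0.0395    ] sock-hole [-0.00291762  0.13245939 -0.032     ]
(np.float64(373.34299105240734), np.float64(195.64933958244566)) [0.53256398 0.28953403 0.078     ]
```

View pics/c4.png

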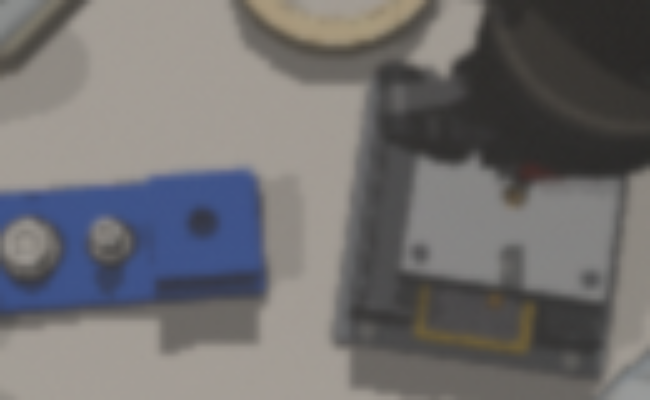

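carry_out --targets '[255,1.5,-1.5,-15,0,255,0,0,-10,0,255,0,0,-8,0,255,0,0,-2,0,255,0,0,0,0,255,0,0,0,0,255,0,0,0,0]'

```text
t: 8.55
eef_pos: [0.528, 0.2915, 0.1438]
tool_rot: [-0.0, 1.0, 0.02, 0.0]
contact_force: [-0.2, 0.2, -1.3]
gripper_width: 0.271
grasp_force: 69.2
```

```bash
cat > f.py <<'E'
from h import *
o=bot.get_obs(); print(o['t'],(o['eef_pos']*1e3).round(2),o['tool_rot'].round(4),o['contact_force'].round(2),o['torque'].round(3))
E
python3 f.py
python3 - <<'E'
from h import *
T=imaging.read_camera('top');print('socket top',onz(T,310.2,204.0,.046))
E
```

```text
8.55 [528.02 291.5  143.79] [-2.000e-04  9.998e-01  1.970e-02  4.000e-04] [-0.22  0.19 -1.28] [ 0.03  -0.038 -0.   ]
socket top [0.523535   0.42407946 0.046     ]
```

carry_out --targets '[255,-0.3,0.7,-1,0,255,0,0,-1,0,255,0,0,-1,0,255,0,0,-1,0,255,0,0,0,0,255,0,0,0,0]'

```text
t: 9.2
eef_pos: [0.5274, 0.2919, 0.1393]
tool_rot: [0.0, 1.0, 0.02, -0.0]
contact_force: [-0.1, 0.2, -1.4]
gripper_width: 0.272
grasp_force: 69.2
```

```bash
python3 f.py
```

```text
9.2 [527.41 291.93 139.26] [ 0.      0.9998  0.0197 -0.    ] [-0.08  0.15 -1.39] [-0.028  0.04   0.014]
```

carry_out --targets '[255,0,0,-1,0,255,0,0,-1,0,255,0,0,0,0]'

```text
t: 9.5
eef_pos: [0.5274, 0.2919, 0.1371]
tool_rot: [0.0, 1.0, 0.02, -0.0]
contact_force: [-0.2, -1.1, -1.2]
gripper_width: 0.275
grasp_force: 69.2
```

```bash
python3 f.py
```

```text
9.5 [527.35 291.92 137.14] [ 1.000e-04  9.998e-01  1.970e-02 -1.000e-04] [-0.18 -1.07 -1.18] [-0.018 -0.052 -0.012]
```

carry_out --targets '[255,0,-0.4,-0.5,0,255,0,0,-1,0,255,0,0,0,0]'

```text
t: 9.8
eef_pos: [0.5275, 0.2917, 0.1358]
tool_rot: [-0.0, 1.0, 0.02, 0.0]
contact_force: [0.7, 1.1, -0.8]
gripper_width: 0.27
grasp_force: 69.2
```

```bash
python3 f.py
```

```text
9.8 [527.46 291.73 135.81] [-1.000e-04  9.998e-01  1.970e-02  1.000e-04] [ 0.74  1.1  -0.77] [ 0.186 -0.048 -0.041]
```

carry_out --targets '[255,0,0,-1,0,255,0,0,-1,0,255,0,0,-1,0,255,0,0,0,0]'

```text
t: 10.2
eef_pos: [0.5274, 0.2917, 0.1327]
tool_rot: [-0.0, 1.0, 0.02, 0.0]
contact_force: [-0.8, 0.8, -1.6]
gripper_width: 0.273
grasp_force: 69.0
```

```bash
python3 f.py
```

```text
10.2 [527.42 291.74 132.7 ] [-1.000e-04  9.998e-01  1.970e-02  0.000e+00] [-0.81  0.82 -1.63] [ 0.361 -0.095 -0.009]
```

carry_out --targets '[255,0,0.2,-1,0,255,0,0,-1,0,255,0,0,-1,0,255,0,0,0,0]'

```text
t: 10.6
eef_pos: [0.5274, 0.2918, 0.1297]
tool_rot: [-0.0, 1.0, 0.02, -0.0]
contact_force: [0.2, 1.0, -1.4]
gripper_width: 0.274
grasp_force: 69.0
```

```bash
python3 f.py
```

```text
10.6 [527.41 291.8  129.65] [-0.      0.9998  0.0197 -0.    ] [ 0.22  1.04 -1.35] [ 0.296 -0.06   0.004]
```

carry_out --targets '[255,0,0.3,-0.6,0,255,0,0,-0.6,0,255,0,0,-0.6,0,255,0,0,-0.6,0,255,0,0,0,0]'

```text
t: 11.1
eef_pos: [0.5275, 0.292, 0.1277]
tool_rot: [0.0, 1.0, 0.02, 0.0]
contact_force: [-1.2, -0.6, 2.4]
gripper_width: 0.273
grasp_force: 69.7
```

```bash
python3 f.py
```

```text
11.1 [527.52 291.97 127.69] [1.000e-04 9.998e-01 1.960e-02 1.000e-04] [-1.17 -0.62  2.41] [-0.114  0.18  -0.007]
```

carry_out --targets '[255,0,0,-0.5,0,255,0,0,-0.5,0,255,0,0,0,0]'

```text
t: 11.4
eef_pos: [0.5279, 0.2923, 0.1273]
tool_rot: [-0.0, 1.0, 0.02, 0.001]
contact_force: [-0.6, -1.0, 5.7]
gripper_width: 0.27
grasp_force: 70.2
```

```bash
python3 f.py
```

```text
11.4 [527.9  292.28 127.26] [-2.000e-04  9.998e-01  1.960e-02  6.000e-04] [-0.62 -1.04  5.71] [-0.276  0.319  0.013]
```

carry_out --targets '[255,0,0,-0.5,0,255,0,0,-0.5,0,255,0,0,-0.5,0,255,0,0,0,0]'

```text
t: 11.8
eef_pos: [0.5279, 0.2924, 0.1256]
tool_rot: [-0.0, 1.0, 0.02, 0.001]
contact_force: [-0.9, -0.4, 4.4]
gripper_width: 0.273
grasp_force: 69.7
```

```bash
python3 f.py
```

```text
11.8 [527.9  292.4  125.62] [-3.000e-04  9.998e-01  1.960e-02  6.000e-04] [-0.87 -0.37  4.41] [-0.052  0.112 -0.007]
```

carry_out --targets '[255,0,0,-0.5,0,255,0,0,-0.5,0,255,0,0,-0.5,0,255,0,0,-0.5,0,255,0,0,-0.5,0,255,0,0,-0.5,0]'

```text
t: 12.4
eef_pos: [0.5279, 0.2922, 0.1227]
tool_rot: [-0.0, 1.0, 0.02, 0.001]
contact_force: [-0.9, -0.5, 5.8]
gripper_width: 0.275
grasp_force: 70.1
```

```bash
python3 f.py
```

```text
12.4 [527.95 292.18 122.67] [-1.000e-04  9.998e-01  1.960e-02  6.000e-04] [-0.91 -0.46  5.78] [-0.314  0.254  0.018]
```

carry_out --targets '[255,0,0,-0.5,0,255,0,0,-0.5,0,255,0,0,-0.5,0,255,0,0,-0.5,0,255,0,0,-0.5,0,255,0,0,-0.5,0,255,0,0,-0.5,0,255,0,0,-0.5,0,255,0,0,-0.5,0,255,0,0,-0.5,0]'

```text
t: 13.4
eef_pos: [0.5278, 0.2922, 0.1176]
tool_rot: [-0.0, 1.0, 0.02, 0.0]
contact_force: [-1.2, -1.5, 7.3]
gripper_width: 0.272
grasp_force: 70.1
```

```bash
python3 f.py
```

```text
13.4 [527.82 292.17 117.6 ] [-1.000e-04  9.998e-01  1.960e-02  5.000e-04] [-1.25 -1.48  7.29] [-0.33   0.315 -0.007]
```

carry_out --targets '[255,0,0,-0.5,0,255,0,0,-0.5,0,255,0,0,-0.5,0,255,0,0,-0.5,0,255,0,0,-0.5,0,255,0,0,-0.5,0,255,0,0,-0.5,0,255,0,0,-0.5,0,255,0,0,-0.5,0,255,0,0,-0.5,0]'

```text
t: 14.4
eef_pos: [0.5277, 0.2921, 0.1124]
tool_rot: [-0.0, 1.0, 0.02, 0.0]
contact_force: [-0.3, -1.6, 5.2]
gripper_width: 0.272
grasp_force: 70.0
```

```bash
python3 f.py
```

```text
14.4 [527.74 292.13 112.44] [-1.000e-04  9.998e-01  1.960e-02  3.000e-04] [-0.35 -1.57  5.22] [-0.233  0.231 -0.008]
```

carry_out --targets '[255,0,0,-0.5,0,255,0,0,-0.5,0,255,0,0,-0.5,0,255,0,0,-0.5,0,255,0,0,0,0]'

```text
t: 14.9
eef_pos: [0.5273, 0.2921, 0.1096]
tool_rot: [0.0, 1.0, 0.02, -0.0]
contact_force: [0.9, 0.6, -1.4]
gripper_width: 0.274
grasp_force: 68.9
```

```bash
python3 f.py
```

```text
14.9 [527.31 292.08 109.64] [ 0.000e+00  9.998e-01  1.970e-02 -1.000e-04] [ 0.85  0.56 -1.39] [ 0.2   -0.08  -0.017]
```

carry_out --targets '[255,0,0,-1,0,255,0,0,-1,0,255,0,0,0,0,255,0,0,0,0,255,0,0,0,0]'

```text
t: 15.4
eef_pos: [0.5274, 0.2921, 0.1078]
tool_rot: [0.0, 1.0, 0.02, -0.0]
contact_force: [-0.4, 1.2, -2.3]
gripper_width: 0.27
grasp_force: 68.9
```

```bash
python3 f.py
python3 - <<'E'
from h import *
S=cap('scene','s5.png')
cv2.imwrite('pics/c5.png',cv2.resize(S['frame'][110:230,280:410],None,fx=4.5,fy=4.5)[:,:,::-1])
E
```

```text
15.4 [527.38 292.06 107.85] [ 0.      0.9998  0.0197 -0.    ] [-0.41  1.19 -2.32] [ 0.163 -0.157 -0.008]
```

View pics/c5.png

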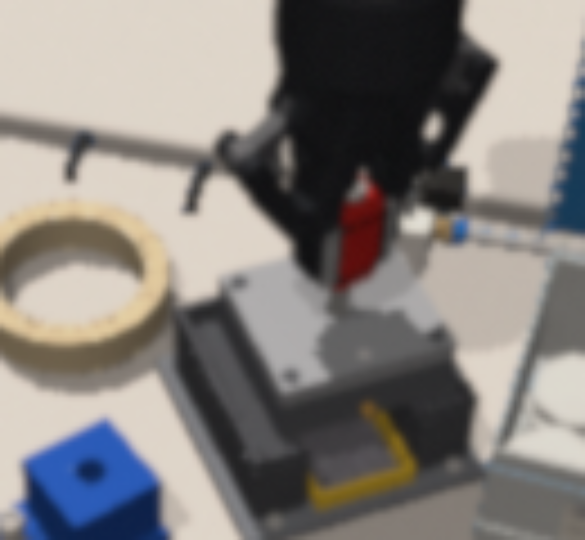

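The drift stands deep in the hole, the axial force is gone, and the tray is only partly visible beneath the plate. So I'll withdraw the drift and carry it back over the socket at (92,470).

carry_out --targets '[255,0,0,5,0,255,0,0,5,0,255,0,0,8,0,255,0,0,10,0,255,0,0,10,0,255,0,0,15,0,255,0,0,15,0,255,-1,25,0,0,255,-1,27,0,0,255,-1,27,0,0,255,0,27,0,0,255,0,27,0,0,255,0,0,0,0,255,0,0,-20,0,255,0,0,-20,0,255,0,0,-15,0,255,0,0,-8,0,255,0,0,0,0,255,0,0,0,0]'

```text
t: 17.35
eef_pos: [0.5248, 0.4252, 0.1137]
tool_rot: [-0.0, 1.0, 0.02, 0.0]
contact_force: [0.6, 0.6, -1.8]
gripper_width: 0.279
grasp_force: 69.2
```

```bash
python3 f.py
```

```text
17.35 [524.81 425.25 113.66] [-3.000e-04  9.998e-01  1.950e-02  3.000e-04] [ 0.6   0.64 -1.78] [-0.028 -0.001  0.014]
```

Next I'll lower through the mouth gently.

carry_out --targets '[255,-0.3,0,-4,0,255,0,0,-3,0,255,0,0,-2,0,255,0,0,-2,0,255,0,0,-2,0,255,0,0,0,0]'

```text
t: 17.95
eef_pos: [0.524, 0.4249, 0.0995]
tool_rot: [0.0, 1.0, 0.02, -0.0]
contact_force: [-0.9, 0.4, -1.0]
gripper_width: 0.271
grasp_force: 69.2
```

```bash
python3 f.py
```

```text
17.95 [523.96 424.94  99.54] [ 2.000e-04  9.998e-01  1.970e-02 -2.000e-04] [-0.88  0.39 -1.03] [-0.008  0.004  0.058]
```

In the socket, 8 mm deep with no resistance. Down to just above the floor, then release.

carry_out --targets '[255,0,0,-4,0,255,0,0,-4,0,255,0,0,-4,0,255,0,0,-4,0,255,0,0,-4,0,255,0,0,-3,0,255,0,0,-2,0,255,0,0,0,0,255,0,0,0,0]'

```text
t: 18.85
eef_pos: [0.5242, 0.4251, 0.075]
tool_rot: [-0.0, 1.0, 0.02, 0.0]
contact_force: [0.2, 0.3, -0.9]
gripper_width: 0.273
grasp_force: 69.2
```

```bash
python3 f.py
```

```text
18.85 [524.15 425.14  74.99] [-1.000e-04  9.998e-01  1.970e-02  0.000e+00] [ 0.18  0.31 -0.89] [ 0.02  -0.004 -0.043]
```

carry_out --targets '[255,0,0,-1,0,255,0,0,0,0,180,0,0,0,0,160,0,0,0,0,120,0,0,0,0,60,0,0,0,0,0,0,0,0,0,0,0,0,0,0,0,0,0,0,0,0,0,0,0,0,0,0,0,20,0,0,0,0,30,0,0,0,0,40,0,0,0,0,40,0,0,0,0,40,0,0,0,-40,0,0,0,0,-40,0,0,0,0,0,0,0]'

```text
t: 20.65
eef_pos: [0.5261, 0.3383, 0.2441]
tool_rot: [0.002, 1.0, 0.016, 0.001]
contact_force: [-0.1, -0.5, -0.0]
gripper_width: 0.998
grasp_force: 0.0
```

```bash
python3 f.py
python3 - <<'E'
from h import *
S=cap('scene','s6.png')
cv2.imwrite('pics/c6.png',cv2.resize(S['frame'][130:260,240:410],None,fx=4,fy=4)[:,:,::-1])
E
```

```text
20.65 [526.13 338.29 244.08] [2.300e-03 9.999e-01 1.600e-02 7.000e-04] [-0.07 -0.51 -0.02] [-0.011 -0.05  -0.014]
```

View pics/c6.png

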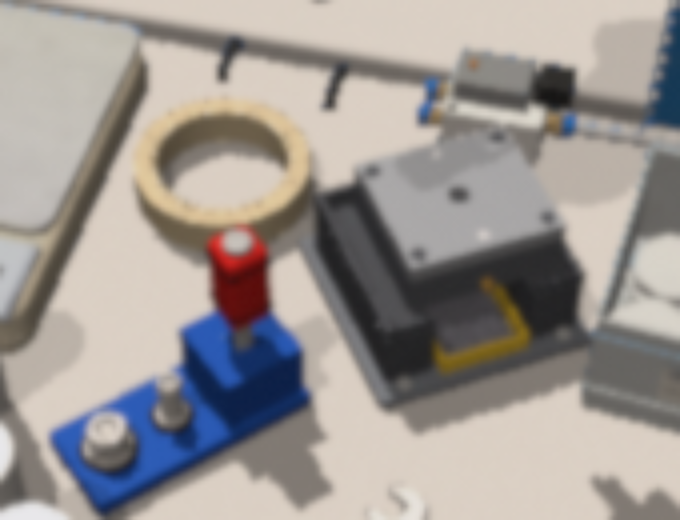

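The drift stands upright in the socket (handle at 240,275), and the plate is in place with its hole at (459,194). I'll clear the arm and compare the hole's colour in the top view before and after.

carry_out --targets '[0,0,0,40,0,0,0,0,40,0,0,0,0,40,0,0,10,-40,0,0,0,10,-40,0,0,0,10,-40,0,0,0,10,-40,0,0,0,10,-40,0,0,0,0,-40,0,0,0,0,-40,0,0,0,0,0,0,0,0,0,0,0,0]'

```text
t: 21.9
eef_pos: [0.5743, 0.0651, 0.3639]
tool_rot: [-0.0, 1.0, 0.019, 0.0]
contact_force: [-0.4, 0.7, 1.0]
gripper_width: 1.003
grasp_force: 0.0
```

Run:
```python
from h import *
cap('top','t7.png');cap('scene','s7.png')
for f,u,v in(('top1',373,199),('t7',373,199),('scene1',354,178),('s7',354,178)):
    im=cv2.imread(f'pics/{f}.png'); print(f,im[v-2:v+3,u-2:u+3,::-1].tolist())
S=cv2.imread('pics/top1.png')[190:245,335:405];R=cv2.imread('pics/t7.png')[190:245,335:405]
A=cv2.imread('pics/scene1.png')[165:235,310:395];B=cv2.imread('pics/s7.png')[165:235,310:395]
f=lambda x:cv2.resize(x,(390,290),interpolation=2)
cv2.imwrite('pics/c7.png',np.vstack([np.hstack([f(S),f(R)]),np.hstack([f(A),f(B)])]))
```

```text
top1 [[[86, 84, 80], [75, 71, 67], [76, 72, 68], [86, 84, 81], [104, 103, 101]], [[78, 72, 65], [72, 65, 56], [77, 70, 59], [82, 77, 70], [97, 95, 92]], [[84, 77, 69], [81, 72, 60], [83, 74, 61], [85, 79, 70], [98, 95, 92]], [[98, 92, 84], [91, 82, 71], [88, 81, 71], [93, 88, 81], [108, 105, 102]], [[117, 112, 105], [112, 105, 96], [105, 100, 94], [109, 106, 101], [117, 115, 113]]]
t7 [[[85, 83, 83], [71, 70, 69], [72, 70, 71], [83, 83, 81], [104, 103, 102]], [[75, 73, 72], [65, 63, 62], [64, 63, 63], [74, 73, 72], [96, 95, 93]], [[78, 75, 72], [68, 65, 62], [65, 63, 63], [76, 74, 74], [96, 95, 94]], [[92, 88, 82], [80, 75, 70], [77, 75, 72], [87, 86, 85], [107, 106, 105]], [[108, 106, 102], [99, 96, 92], [98, 96, 94], [105, 103, 103], [116, 116, 115]]]
scene1 [[[149, 147, 148], [139, 137, 137], [134, 133, 132], [138, 136, 136], [147, 145, 145]], [[128, 126, 126], [102, 101, 100], [94, 92, 93], [102, 100, 100], [121, 119, 119]], [[116, 115, 114], [85, 83, 82], [77, 75, 74], [81, 78, 78], [100, 98, 98]], [[127, 125, 125], [102, 99, 96], [91, 87, 84], [93, 89, 86], [108, 105, 105]], [[148, 146, 146], [134, 131, 129], [126, 122, 119], [128, 124, 121], [136, 134, 133]]]
s7 [[[151, 149, 150], [140, 139, 139], [135, 134, 134], [139, 138, 138], [149, 147, 147]], [[129, 127, 127], [103, 101, 102], [96, 94, 94], [103, 102, 102], [123, 121, 121]], [[117, 115, 115], [84, 83, 83], [77, 75, 75], [81, 79, 80], [100, 99, 99]], [[128, 126, 126], [97, 96, 97], [85, 84, 84], [89, 87, 88], [107, 105, 106]], [[149, 147, 147], [131, 130, 130], [121, 120, 120], [123, 121, 122], [136, 134, 134]]]
```

View pics/c7.png

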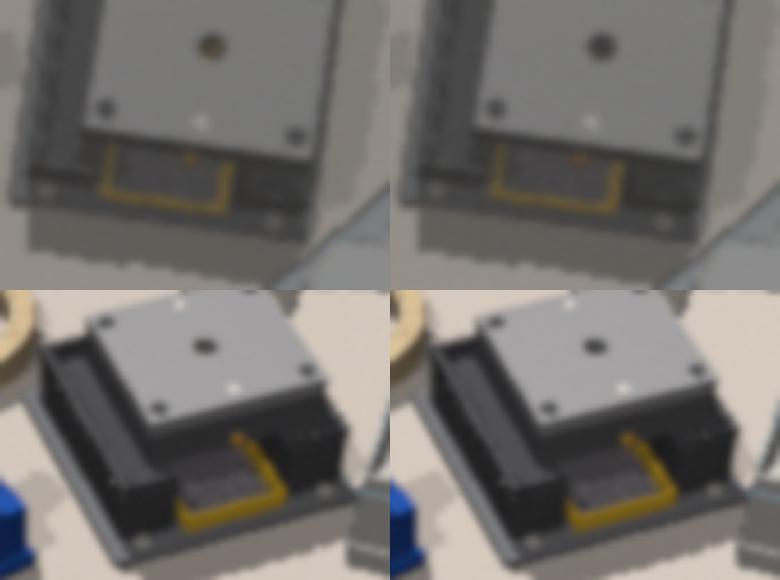

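The brass glint in the hole at (210,46) has gone dark at (600,46), so the die has dropped. The plate is unmoved, so I'm handing in.

```bash
python3 -c "
from station import bot
print(bot.hand_in())"
```

```text
the job is handed in; nothing more can be done
None
```

I pressed the die out, stood the drift back upright in its socket and handed the job in at about 22 s. The plate is still on the stand. I couldn't see the die in the tray directly, but the push force vanished and the brass in the hole went dark, so it should be there. The hand-in gave no verdict.

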